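Sort the fittings left beside the pipe saw

TASK

Sort the loose fittings standing on the bench in front of the pipe saw into the three trays: both black couplings into the blue tray, the brown cut pipe end into the yellow tray, and the bolt into the red tray. Each piece must end up standing upright on the floor of its tray, let go.

Things in the scene. Friction and masses are not known exactly. Their poses are not given: they have to be found in the camera images.
- coupling_a_mid (a point): One of two like black pipe couplings, on end: 66 mm tall, 0.13 to 0.27 kg. Hexagonal collar (grip on two flats) 18 to 31 mm above its foot, 36 mm across flats, 41 mm across corners; tapers to 34 mm at the foot, 25 mm at the top. Point: on its axis, 33 mm above its foot; z up its axis; x square to two flats, at the start along world y within 15 degrees.
- coupling_b_mid (a point): The other black coupling, the same in shape and size as the first. Point: on its axis, 33 mm above its foot; z up its axis; x square to two flats, at the start along world y within 15 degrees.
- brown_pipe_mid (a point): A brown-grey cut pipe end, standing on its sawn face: 34 mm across, 88 mm tall, hollow, 0.13 to 0.27 kg. The point is on its axis, half-way up (44 mm above its foot); z is its long axis, up.
- bolt_mid (a point): A steel bolt standing on its hexagon head, thread up: 57 mm tall, head 19 by 22 mm; above the head it feels slightly tapered to the grip, about 16 mm thick half-way up and 12 mm at the top; 0.05 to 0.11 kg. The point is on its axis, half-way up (28.5 mm above its foot); z is its long axis, up.
- crank_front (a point): Front end of the top handle of the saw's crank, fixed, to be kept clear of: three black handles point at the robot, this one 218 mm above the table, two others 101 mm above it and 67 mm to either side (y); from this x they reach back to the orange saw, 165 mm farther, 0.5 m high. The orange chip box, 98 mm high, stands left of the saw, 162 mm farther than this point.
- blue_tray: Blue plastic tray, fixed to the table, 100 mm (x) by 130 mm (y); its floor is 4 mm above the table, its rim stands 12 mm above the table and is 4 mm thick, so the inside is 92 by 122 mm. Steel card holder on its front (-x) edge. Origin: centre of its underside, on the table; x across its short side, y along its long side, z up.
- yellow_tray: Yellow plastic tray, fixed to the table, 100 mm (x) by 130 mm (y); its floor is 4 mm above the table, its rim stands 12 mm above the table and is 4 mm thick, so the inside is 92 by 122 mm. Steel card holder on its front (-x) edge. Origin: centre of its underside, on the table; x across its short side, y along its long side, z up.
- red_tray: Red plastic tray, fixed to the table, 100 mm (x) by 130 mm (y); its floor is 4 mm above the table, its rim stands 12 mm above the table and is 4 mm thick, so the inside is 92 by 122 mm. Steel card holder on its front (-x) edge. Origin: centre of its underside, on the table; x across its short side, y along its long side, z up.
Things that resemble listed ones, but are neither listed nor needed, are in the scene too. What is shaped like the part that bears coupling_b_mid but green is not meant.

How it is judged:
By the outcome, as a careful person would: the job done as asked, in the order asked, and still so for the second after the job is handed in, with the robot touching nothing.
It also fails if it takes over 141 s, if anything falls off the work surface, if the arm or the gripper's body presses on something with over 40 N, if the wrist force passes 120 N, or if a joint passes its speed limit or range.

ROBOT

A 7-joint arm with a two-finger parallel gripper is mounted at the origin on a cart in front of the work surface, level with it; the furniture and walls round the work are solid. World frame = base frame: x ahead of the robot, y to its left, z up, the work surface at z = 0. Lengths are in m, angles in rad, forces in N, time in s.
With the tool pointing down it reaches from about 0.4 to 0.9 m from the base axis. Payload 5.6 kg.
Tool frame: the origin (TCP) lies midway between the tips of the shut fingers; the grasp point (between the pads) lies 19 mm behind it (robot.pinch_z is the z of the grasp point in the tool frame, in m); z points along the fingers, y is the line along which they close (so a half turn about z gives the same grasp; the last joint's range is limited). The gripper opens to 92 mm and grips with 3 to 60 N. Pads are 20 mm wide; open, the fingers measure 128 mm over their backs; the gripper's body (75 mm by 189 mm) begins 69 mm behind the grasp point.
Start: joints at [-1.147, 0.468, -0.012, 1.603, 0.006, 1.071, -0.056], TCP at [0.293, 0.58, 0.191] pointing down, gripper open.
Joint ranges: [-2.53, 2.53], [-0.31, 2.02], [-1.57, 1.55], [0.28, 2.44], [-1.29, 4.43], [0.15, 1.84], [-2.92, 2.92]. Speed limits (rad/s): [2.57, 2.57, 3.14, 3.14, 3.14, 3.14, 3.14].

INTERFACE

Orientations are given as a rotation vector (axis times angle).
In Python, from plant import robot, cams gives the robot as it stands.
- The arm moves only by the tool arm_command, never from a script. Its argument "targets" is a list of rows, each a list of 5 numbers: the shift along the tool's x, y, z in m, then the turn about the tool's z in rad, then the closure, from 0 (fully open) to 1 (shut). In form: [[tx, ty, tz, roll, gripper], ...]. A call has exactly 8 rows; each row is the pose to reach, as a shift and turn from the pose commanded when the call began, along the tool's axes at that moment; what a row does not reach only later rows make up. A row lasts 1/8 s, in which the tool goes at most 62.5 mm and 10.7 degrees, less where a joint would pass 70% of its speed; a pose out of reach is approached as far as the arm can. A call with a gripper value outside its range is refused whole. The fingers move at their own pace and stop on an object; "force" is the grip in N (left out, the last holds). Time passes only in rows, so rows that repeat a pose let the fingers close, or fill a call up. It gives the time, the measured TCP pose, the force, the opening and the grip force at its end, in the units of the state.
- robot.state(): the state, without advancing time (a new reading comes with each control period).
- cams.snapshot(name): name is "scene" or "side" or "wrist"; returns the picture (384x512x3 uint8, red, green, blue); there is no depth.
- cams.camera_info(name): a dict with "K" (3x3 intrinsics, pixels), "R" (3x3) and "t" (3): a world point X has camera coordinates R X + t; the wrist camera has in their place "hand_eye" (4x4, takes a point from camera to tool coordinates, whose origin is the TCP and whose axes are the flange's). Camera axes: x right, y down, z forward; pixel columns grow to the right and rows downward; lengths in m; the calibration is good to about 2 mm. A picture is of the moment at which its call begins: read the wrist's pose just before it. camera_info takes no time and is no camera call.
- robot.close_job(): hands the job in; it is judged then, once.
The state is a dict: "time_s": time; "joints": joint angles; "qd": joint speeds; "joint_torque": joint torques, N m; "tool_pos": TCP position; "ee_rot": TCP orientation; "wrist_force": force on the tool from outside, world axes, zero at the start; "ft_torque": the same for the moment, N m; "grip_width": finger opening in m; "grip_force": force on a finger pad.
Only numpy, scipy, OpenCV 4.12 (cv2) and the standard library are available. Lean on these libraries where they do the work, as an engineer would, in place of code of your own. Each camera call takes 0.05 s, during which the arm holds its last target. There are 200 camera calls.

## Working session

There is one attempt and no reset: what is moved stays moved. The work goes in short steps, Python scripts to look and compute and a tool call to move; the robot and the scene stay as the last step left them, time stands still between calls to the robot, and variables do not carry over. Pictures are saved under pics/ and viewed, at most 14 in all, crops included, and the job is handed in when it is done.

Besides the shell and the picture viewer there is one more tool, called after "Call:" in YAML: its name, and indented under it one key for each argument. arm_command: Moves the arm, as the interface text tells. Its arguments: {"type":"object","properties":{"targets":{"type":"array"},"force":{"type":"number"}},"required":["targets"]}

```bash
mkdir -p pics; python3 - <<'E'
from plant import robot,cams
import cv2,numpy as np
s=robot.state();print(s)
print(robot.pinch_z)
for n in ["scene","side","wrist"]:
    im=cams.snapshot(n);cv2.imwrite(f"pics/{n}0.png",im[:,:,::-1])
    i=cams.camera_info(n);print(n,{k:np.round(v,4).tolist() for k,v in i.items() if k in("K","R","t","hand_eye")})
a=cv2.imread("pics/scene0.png");b=cv2.imread("pics/side0.png")
cv2.imwrite("pics/scene0x.png",cv2.resize(a,(800,600),interpolation=cv2.INTER_CUBIC))
cv2.imwrite("pics/side0x.png",cv2.resize(b,(800,600),interpolation=cv2.INTER_CUBIC))
E
```

```text
{'time_s': 0.0, 'joints': array([-1.14699807,  0.46835677, -0.01160629,  1.60357329,  0.00600631,
        1.07138871, -0.05630187]), 'qd': array([-5.54548376e-04,  3.48606474e-05,  6.75620446e-04,  5.18928377e-04,
       -4.78282238e-04,  9.03410456e-04,  1.95303026e-03]), 'joint_torque': array([ 4.31303570e-04, -5.20582831e+01, -1.19782731e-02, -2.43739933e+01,
       -5.65485517e-02,  1.74869114e-02,  1.62068245e-04]), 'tool_pos': array([0.29231609, 0.57989708, 0.19017445]), 'ee_rot': array([-7.26634822e-01, -3.05612563e+00,  2.62306973e-03]), 'wrist_force': array([-0.0918034 ,  0.35908044,  0.41644198]), 'ft_torque': array([-0.0249108 ,  0.03679095, -0.04868933]), 'grip_force': 0.0, 'grip_width': 0.09193400021491281}
-0.0187
scene {'K': [[370.6721, 0.0, 257.051], [0.0, 370.6721, 193.2385], [0.0, 0.0, 1.0]], 'R': [[0.8206, -0.5714, -0.0033], [-0.2587, -0.3664, -0.8938], [0.5095, 0.7343, -0.4485]], 't': [-0.5413, 0.1924, 0.7657]}
side {'K': [[376.3559, 0.0, 255.7984], [0.0, 376.3559, 194.8102], [0.0, 0.0, 1.0]], 'R': [[0.8005, -0.5993, 0.0078], [-0.3713, -0.5061, -0.7784], [0.4705, 0.6202, -0.6277]], 't': [-0.5285, 0.231, 0.8642]}
wrist {'K': [[293.7281, 0.0, 257.8854], [0.0, 293.7281, 193.0693], [0.0, 0.0, 1.0]], 'hand_eye': [[0.001, -0.9616, -0.2745, 0.0782], [1.0, 0.0008, 0.0006, 0.0005], [-0.0003, -0.2745, 0.9616, -0.1934], [0.0, 0.0, 0.0, 1.0]]}
```

View pics/scene0x.png

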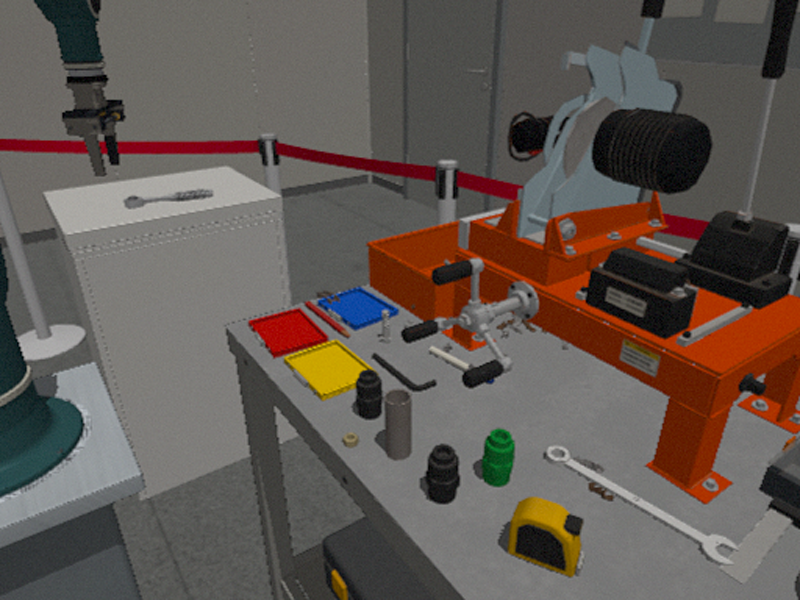

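View pics/side0x.png

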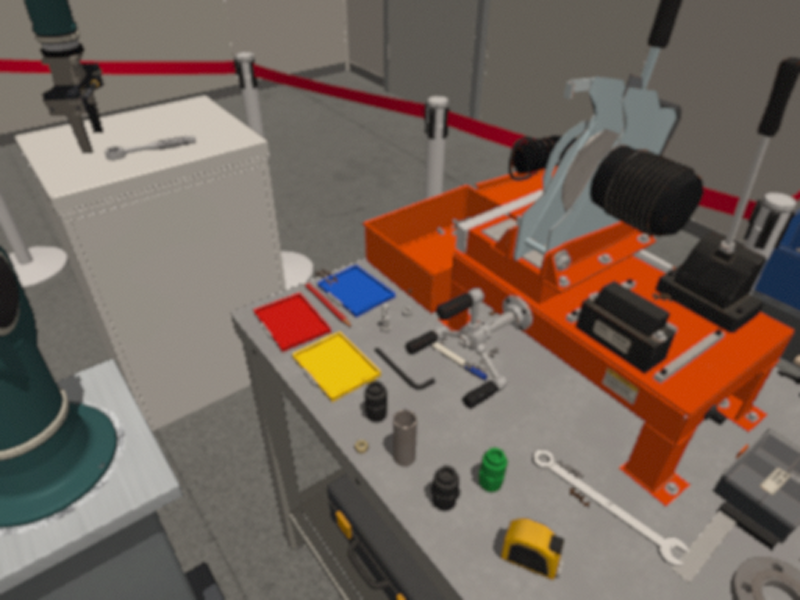

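The scene and side views agree. In 800 px scene coordinates:
- **Black couplings:** (369,394) and (443,474).
- **Look-alike:** the green coupling at (498,458), not wanted.
- **Brown pipe:** (398,424).
- **Bolt:** standing at (386,325). The loose nut at (350,440) is not wanted.
- **Trays:** red (288,332), yellow (329,368), blue (357,307).

Next is one close crop of each view.

```bash
python3 - <<'E'
import cv2
for n,(x,y) in {"scene":(150,180),"side":(145,165)}.items():
    a=cv2.imread(f"pics/{n}0.png")[y:y+150,x:x+200]
    cv2.imwrite(f"pics/{n}0c.png",cv2.resize(a,(800,600),interpolation=cv2.INTER_CUBIC))
E
```

```text
(no output)
```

View pics/scene0c.png

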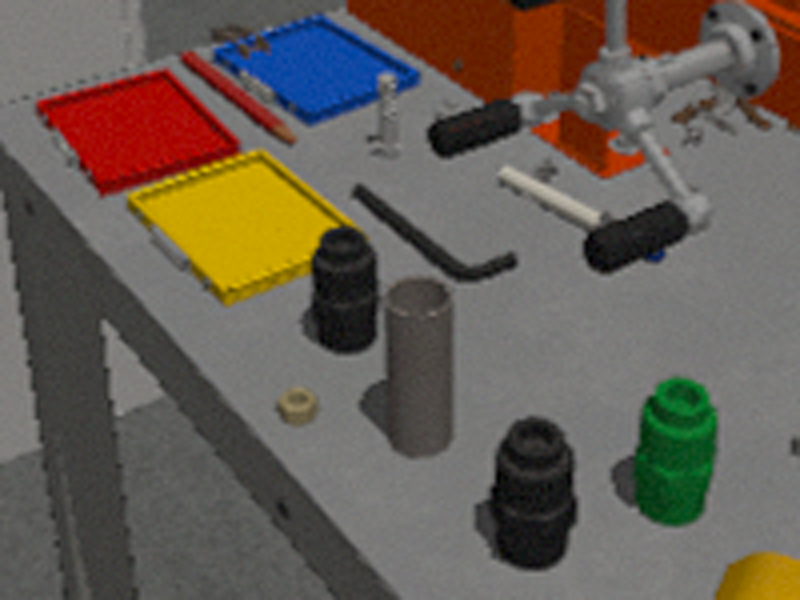

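View pics/side0c.png

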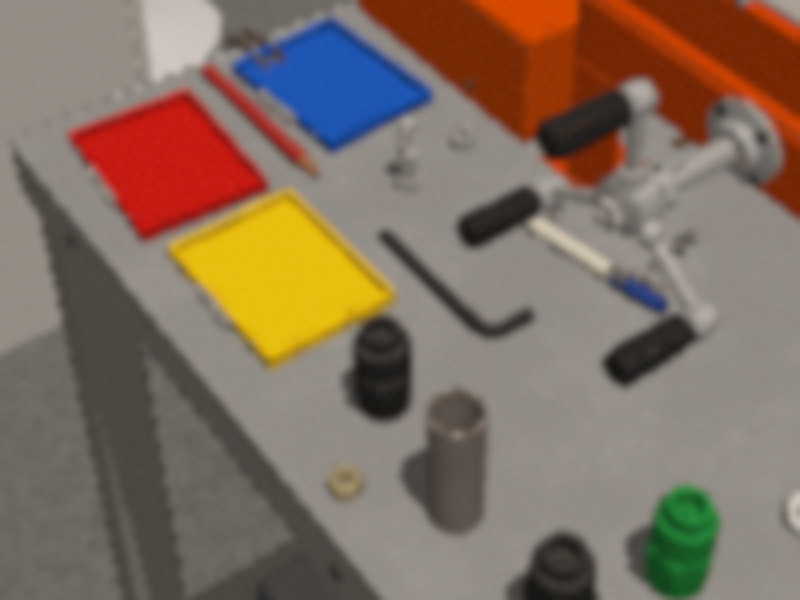

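```bash
cat > h.py <<'E'
import numpy as np
from plant import robot,cams
from scipy.spatial.transform import Rotation as Ro
def ray(n,u,v,z,st=None):
    i=cams.camera_info(n);K=np.array(i["K"])
    d=np.linalg.inv(K)@[u,v,1]
    if n=="wrist":
        H=np.array(i["hand_eye"]);R=Ro.from_rotvec(st["ee_rot"]).as_matrix()
        o=R@H[:3,3]+st["tool_pos"];d=R@H[:3,:3]@d
    else:
        R=np.array(i["R"]);o=-R.T@np.array(i["t"]);d=R.T@d
    return o+d*(z-o[2])/d[2]
def project(n,X,st=None):
    i=cams.camera_info(n);K=np.array(i["K"])
    if n=="wrist":
        H=np.array(i["hand_eye"]);R=Ro.from_rotvec(st["ee_rot"]).as_matrix()
        x=H[:3,:3].T@(R.T@(np.array(X)-st["tool_pos"])-H[:3,3])
    else: x=np.array(i["R"])@X+np.array(i["t"])
    p=K@x;return p[:2]/p[2]
def shift(X,st=None):
    "tool-axis shift from current pose to world X"
    st=st or robot.state()
    return Ro.from_rotvec(st["ee_rot"]).as_matrix().T@(np.array(X)-st["tool_pos"])
E
python3 - <<'E'
from h import *
np.set_printoptions(precision=4,suppress=True)
for k,u,v,z,*s in [("A",344,237,.066,383,330),("pipe",420,292,.088,457,405),("B",539,432,.066,563,550),("bolt",387,77,.057,406,125),("green",680,390,.066,690,500)]:
    print(k,ray("scene",150+u/4,180+v/4,z),ray("side",145+s[0]/4,165+s[1]/4,z))
for k,c in dict(red=[(38,103),(168,72),(238,147),(105,190)],yel=[(130,198),(262,152),(360,228),(228,300)],blu=[(215,50),(318,15),(420,75),(316,120)]).items():
    p=np.array([ray("scene",150+u/4,180+v/4,.012) for u,v in c]);print(k,p.mean(0),p.tolist() and p[:,:2].round(3).tolist())
for k,u,v,z in [("top",436,274,.218),("l",404,334,.101),("r",468,379,.101)]: print(k,ray("scene",u*.64,v*.64,z))
print(Ro.from_rotvec(robot.state()["ee_rot"]).as_matrix())
E
```

```text
A [ 0.4487 -0.2238  0.066 ] [ 0.4486 -0.2221  0.066 ]
pipe [ 0.4366 -0.3139  0.088 ] [ 0.4376 -0.3088  0.088 ]
B [ 0.4374 -0.4059  0.066 ] [ 0.4348 -0.4034  0.066 ]
bolt [ 0.5798 -0.067   0.057 ] [ 0.579 -0.064  0.057]
green [ 0.5088 -0.4209  0.066 ] [ 0.5096 -0.4198  0.066 ]
red [0.4463 0.0443 0.012 ] [[0.403, 0.115], [0.499, 0.105], [0.489, -0.022], [0.394, -0.021]]
yel [ 0.4521 -0.0994  0.012 ] [[0.403, -0.039], [0.499, -0.037], [0.503, -0.151], [0.403, -0.171]]
blu [0.5961 0.0544 0.012 ] [[0.545, 0.117], [0.641, 0.126], [0.648, -0.006], [0.551, -0.02]]
top [ 0.5198 -0.2777  0.218 ]
l [ 0.5169 -0.2114  0.101 ]
r [ 0.5174 -0.3505  0.101 ]
[[-0.893   0.4501 -0.0005]
 [ 0.4501  0.893  -0.0012]
 [-0.0001 -0.0013 -1.    ]]
```

Call:
arm_command:
  targets:
    - [-0.01, -0.01, -0.03, -0.06, 0]
    - [-0.05, -0.045, -0.06, -0.12, 0]
    - [-0.09, -0.08, -0.09, -0.18, 0]
    - [-0.13, -0.12, -0.09, -0.24, 0]
    - [-0.17, -0.155, -0.09, -0.3, 0]
    - [-0.21, -0.19, -0.09, -0.36, 0]
    - [-0.24, -0.22, -0.09, -0.42, 0]
    - [-0.263, -0.237, -0.09, -0.467, 0]

```text
time_s: 1.15
tool_pos: [0.4212, 0.2481, 0.2811]
ee_rot: [0.001, 3.142, -0.0]
wrist_force: [0.9, -0.5, 1.2]
grip_width: 0.0918
grip_force: 0.0
```

```bash
python3 - <<'E'
from h import *
s=robot.state();print(s["tool_pos"],Ro.from_rotvec(s["ee_rot"]).as_matrix().round(3),s["joints"].round(2),shift([.45,-.2,.28]))
E
```

```text
[0.42116778 0.24810422 0.28114619] [[-1.  0.  0.]
 [ 0.  1. -0.]
 [-0. -0. -1.]] [-0.69  0.1   0.09  1.88 -0.01  1.16  0.98] [-0.02904282 -0.44809049  0.00119504]
```

Call:
arm_command:
  targets:
    - [-0.005, -0.04, 0, 0, 0]
    - [-0.01, -0.1, 0, 0, 0]
    - [-0.015, -0.16, 0, 0, 0]
    - [-0.02, -0.22, 0, 0, 0]
    - [-0.025, -0.28, 0, 0, 0]
    - [-0.03, -0.34, 0, 0, 0]
    - [-0.03, -0.4, 0, 0, 0]
    - [-0.03, -0.44, 0, 0, 0]

```text
time_s: 2.15
tool_pos: [0.4501, -0.1924, 0.2812]
ee_rot: [0.004, 3.141, -0.001]
wrist_force: [-0.0, 1.4, 0.6]
grip_width: 0.0917
grip_force: 0.0
```

```bash
python3 - <<'E'
from h import *
import cv2
s=robot.state();print(s["tool_pos"].tolist(),s["ee_rot"].tolist(),s["joints"].round(2))
im=cams.snapshot("wrist")[:,:,::-1];cv2.imwrite("pics/w1.png",im)
cv2.imwrite("pics/w1x.png",cv2.resize(im,(800,600),interpolation=cv2.INTER_CUBIC))
E
```

```text
[0.4500612821825953, -0.19242009070885924, 0.28116976844677377] [0.004154853023278979, 3.1413679896776667, -0.0005880348471764748] [-0.17  0.09  0.55  1.9  -0.05  1.16  1.97]
```

View pics/w1x.png

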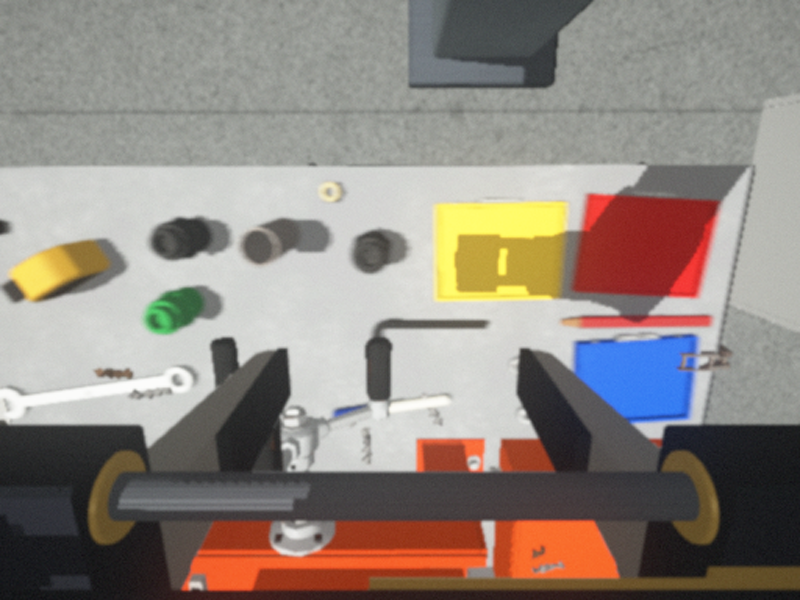

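```bash
python3 - <<'E'
from h import *
import cv2
np.set_printoptions(precision=4,suppress=True)
st=dict(tool_pos=np.array([0.45006,-0.19242,0.28117]),ee_rot=np.array([0.004155,3.141368,-0.000588]))
f=lambda u,v,z:ray("wrist",u*.64,v*.64,z,st)
for k,u,v,z in [("A",370,253,.066),("pipe",261,246,.088),("B",172,240,.066),("top",381,345,.101)]:print(k,f(u,v,z))
for k,c in dict(yel=[(434,203),(567,202),(566,300),(434,299)],red=[(585,195),(718,199),(700,297),(575,292)],blu=[(573,342),(697,336),(692,418),(585,424)]).items():
    p=np.array([f(u,v,.012) for u,v in c]);print(k,p.mean(0),p[:,:2].round(3).tolist())
im=cv2.imread("pics/w1.png")
a=cv2.resize(im[130:190,85:285],(800,240),interpolation=cv2.INTER_CUBIC)
g=cv2.cvtColor(a,cv2.COLOR_BGR2GRAY);a=np.clip(a.astype(float)*2.5,0,255).astype(np.uint8)
cv2.imwrite("pics/w1c.png",a)
E
```

```text
A [ 0.4434 -0.2212  0.066 ]
pipe [ 0.4334 -0.3118  0.088 ]
B [ 0.4314 -0.3975  0.066 ]
top [ 0.5181 -0.2108  0.101 ]
yel [ 0.4524 -0.0927  0.012 ] [[0.403, -0.161], [0.402, -0.03], [0.503, -0.021], [0.502, -0.159]]
red [0.4473 0.0531 0.012 ] [[0.396, -0.013], [0.4, 0.119], [0.5, 0.119], [0.494, -0.012]]
blu [0.5959 0.0659 0.012 ] [[0.55, -0.009], [0.543, 0.123], [0.642, 0.135], [0.649, 0.015]]
```

View pics/w1c.png

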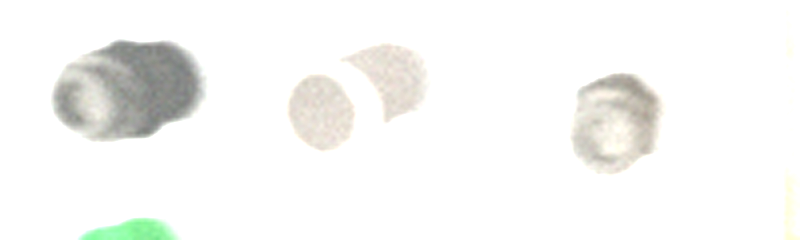

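A sits at (370,253), the pipe at (261,246), B at (172,240) and green at (172,315), so the wrist and scene measurements agree within 5–8 mm. I'll move down over A for a closer look.

Call:
arm_command:
  targets:
    - [0.001, -0.01, 0.02, 0, 0.1]
    - [0.002, -0.02, 0.05, 0, 0.2]
    - [0.004, -0.03, 0.08, 0, 0.25]
    - [0.004, -0.03, 0.11, 0, 0.25]
    - [0.004, -0.03, 0.14, 0, 0.25]
    - [0.004, -0.03, 0.16, 0, 0.25]
    - [0.004, -0.03, 0.16, 0, 0.25]
    - [0.004, -0.03, 0.16, 0, 0.25]
  force: 30

```text
time_s: 3.2
tool_pos: [0.4473, -0.2197, 0.1218]
ee_rot: [-0.0, 3.141, -0.0]
wrist_force: [0.1, -0.0, 0.1]
grip_width: 0.0689
grip_force: 0.0
```

```bash
python3 - <<'E'
from h import *
import cv2
s=robot.state();print(s["tool_pos"].tolist(),s["ee_rot"].tolist(),s["joints"].round(2))
im=cams.snapshot("wrist")[:,:,::-1];cv2.imwrite("pics/w2.png",im)
for y in(-.222,-.312):print(project("wrist",[.446,y,.066],s))
a=np.clip(im[150:340,120:390].astype(float)*1.6,0,255).astype(np.uint8)
cv2.imwrite("pics/w2x.png",cv2.resize(a,(810//1-10,563),interpolation=cv2.INTER_CUBIC))
E
```

```text
[0.4472572456385279, -0.21970459756013508, 0.12176234843971603] [-0.00026538320446168554, 3.1407120186193422, -0.0004481920178409287] [-0.06  0.33  0.53  2.06 -0.23  0.81  2.18]
[254.3040522  198.91490259]
[152.87470356 198.79720273]
```

View pics/w2x.png

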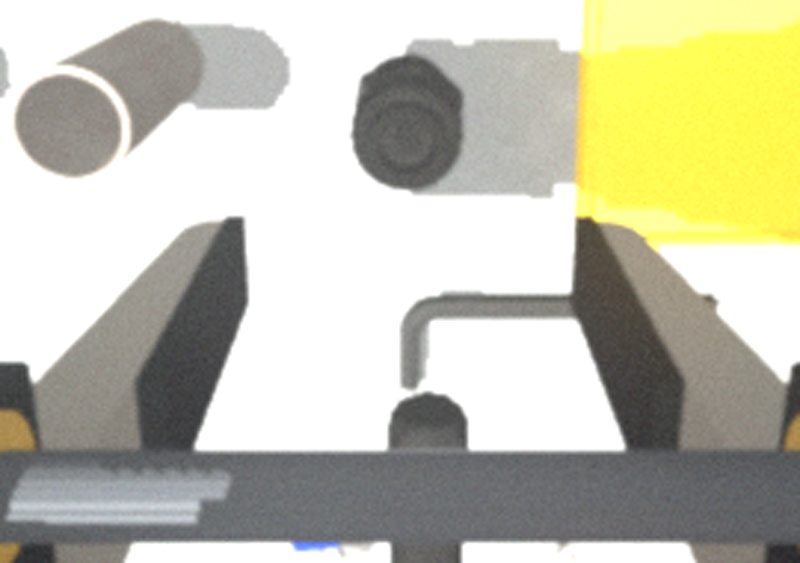

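Call:
arm_command:
  targets:
    - [0.003, 0, 0.03, 0, 0.25]
    - [0.003, 0, 0.06, 0, 0.25]
    - [0.003, 0, 0.09, 0, 0.25]
    - [0.003, 0, 0.105, 0, 0.25]
    - [0.003, 0, 0.113, 0, 0.25]
    - [0.003, 0, 0.113, 0, 0.25]
    - [0.003, 0, 0.113, 0, 1]
    - [0.003, 0, 0.113, 0, 1]
  force: 30

```text
time_s: 4.25
tool_pos: [0.4443, -0.2197, 0.0088]
ee_rot: [-0.0, 3.14, -0.0]
wrist_force: [0.5, -0.6, 0.3]
grip_width: 0.0509
grip_force: 0.0
```

Call:
arm_command:
  targets:
    - [0, 0, 0, 0, 1]
    - [0, 0, 0, 0, 1]
    - [0, 0, 0, 0, 1]
    - [0, 0, 0, 0, 1]
    - [0, 0, 0, 0, 1]
    - [0, 0, 0, 0, 1]
    - [0, 0, 0, 0, 1]
    - [0, 0, 0, 0, 1]

```text
time_s: 5.25
tool_pos: [0.4441, -0.2198, 0.0084]
ee_rot: [-0.0, 3.141, -0.0]
wrist_force: [-1.0, -0.9, 5.4]
grip_width: 0.0354
grip_force: 29.5
```

Call:
arm_command:
  targets:
    - [0, 0, -0.01, 0, 1]
    - [0, 0, -0.03, 0, 1]
    - [0, 0, -0.07, 0, 1]
    - [0, 0.01, -0.11, 0, 1]
    - [0, 0.04, -0.14, 0, 1]
    - [0, 0.08, -0.16, 0, 1]
    - [0, 0.12, -0.16, 0, 1]
    - [-0.01, 0.16, -0.16, 0, 1]

```text
time_s: 6.25
tool_pos: [0.4527, -0.0581, 0.1684]
ee_rot: [-0.0, -3.141, -0.001]
wrist_force: [1.0, -0.2, -2.0]
grip_width: 0.0356
grip_force: 29.5
```

Call:
arm_command:
  targets:
    - [-0.02, 0.03, 0, 0, 1]
    - [-0.04, 0.06, 0, 0, 1]
    - [-0.07, 0.09, 0, 0, 1]
    - [-0.1, 0.11, 0, 0, 1]
    - [-0.13, 0.125, 0, 0, 1]
    - [-0.15, 0.132, 0, 0, 1]
    - [-0.162, 0.132, 0, 0, 1]
    - [-0.162, 0.132, 0, 0, 1]

```text
time_s: 7.25
tool_pos: [0.6155, 0.0717, 0.1677]
ee_rot: [-0.001, -3.141, 0.001]
wrist_force: [-0.3, 0.3, -1.6]
grip_width: 0.0355
grip_force: 29.5
```

```bash
python3 - <<'E'
from h import *
import cv2
s=robot.state();print(s["tool_pos"].tolist(),s["ee_rot"].tolist(),s["joints"].round(2),s["wrist_force"])
im=cams.snapshot("wrist")[:,:,::-1];cv2.imwrite("pics/w3.png",im)
cv2.imwrite("pics/w3x.png",cv2.resize(im,(800,600),interpolation=cv2.INTER_CUBIC))
E
```

```text
[0.615492303878108, 0.07168557287480347, 0.16770704973405942] [-0.0009529460004735805, -3.1405675319099102, 0.0013758004786563155] [-0.48  0.46  0.41  1.72 -0.21  1.01  1.58] [-0.33690464  0.32750216 -1.56001202]
```

View pics/w3x.png

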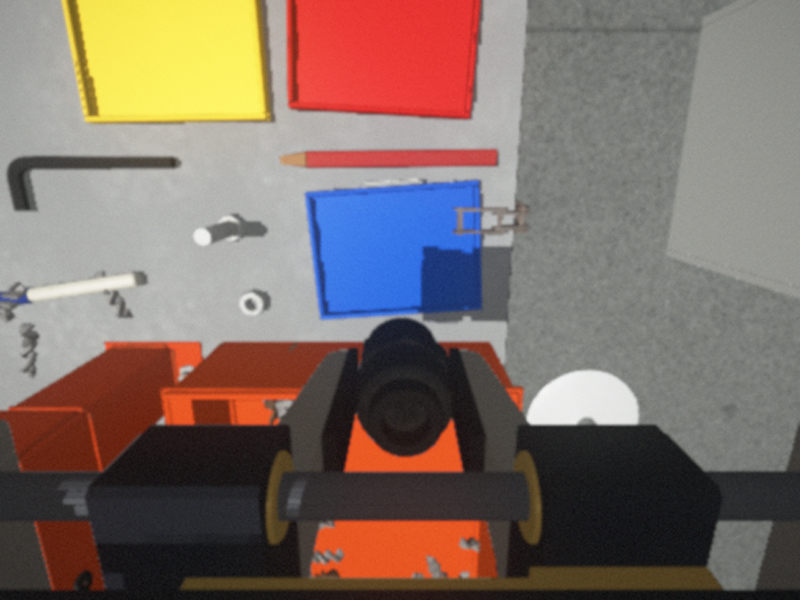

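The coupling hangs upright in the grip. The bolt top is at (203,237) and the blue corners are at (307,193), (479,181), (482,310) and (321,318). A clip reaches into the tray at (457,220).

```bash
python3 - <<'E'
from h import *
np.set_printoptions(precision=4,suppress=True)
st=robot.state()
f=lambda u,v,z:ray("wrist",u*.64,v*.64,z,st)
p=np.array([f(u,v,.012) for u,v in[(307,193),(479,181),(482,310),(321,318)]]);print(p,p.mean(0))
print("clip",f(457,220,.015),"bolt",f(203,237,.057),f(232,229,0.003),"red",f(290,106,.012),f(470,116,.012),"yel",f(268,119,.012),f(86,120,.012))
st2=dict(tool_pos=np.array([.4473,-.2197,.1218]),ee_rot=np.array([-.00027,3.1407,-.00045]))
print("pipe",ray("wrist",142.6,192.2,.088,st2),"A",ray("wrist",257,194.9,.066,st2))
E
```

```text
[[0.5529 0.0013 0.012 ]
 [0.5443 0.1284 0.012 ]
 [0.6435 0.1353 0.012 ]
 [0.6503 0.0069 0.012 ]] [0.5977 0.068  0.012 ]
clip [0.5724 0.1128 0.015 ] bolt [ 0.5793 -0.0601  0.057 ] [ 0.5806 -0.0604  0.003 ] red [ 0.4931 -0.0073  0.012 ] [0.4997 0.12   0.012 ] yel [ 0.5017 -0.0235  0.012 ] [ 0.5023 -0.1531  0.012 ]
pipe [ 0.4337 -0.3115  0.088 ] A [ 0.4423 -0.2196  0.066 ]
```

Call:
arm_command:
  targets:
    - [0, 0.006, 0.03, 0, 1]
    - [0, 0.006, 0.06, 0, 1]
    - [0, 0.006, 0.09, 0, 1]
    - [0, 0.006, 0.12, 0, 1]
    - [0, 0.006, 0.14, 0, 1]
    - [0, 0.006, 0.15, 0, 1]
    - [0, 0.006, 0.1545, 0, 1]
    - [0, 0.006, 0.1545, 0, 1]

```text
time_s: 8.3
tool_pos: [0.6162, 0.0785, 0.0141]
ee_rot: [-0.0, 3.141, 0.0]
wrist_force: [-0.3, 0.4, -1.0]
grip_width: 0.036
grip_force: 29.5
```

Call:
arm_command:
  targets:
    - [0, 0, 0, 0, 1]
    - [0, 0, 0, 0, 1]
    - [0, 0, 0, 0, 0.5]
    - [0, 0, 0, 0, 0.5]
    - [0, 0, 0, 0, 0.5]
    - [0, 0, 0, 0, 0.5]
    - [0, 0, 0, 0, 0.5]
    - [0, 0, 0, 0, 0.5]

```text
time_s: 9.3
tool_pos: [0.6158, 0.0785, 0.0136]
ee_rot: [-0.0, 3.142, 0.0]
wrist_force: [-0.6, -0.2, 0.6]
grip_width: 0.0462
grip_force: 0.0
```

Call:
arm_command:
  targets:
    - [0, 0, -0.02, 0, 0.5]
    - [0, 0, -0.06, 0, 0.5]
    - [0, 0, -0.11, 0, 0.5]
    - [0.02, 0, -0.16, 0, 0.25]
    - [0.06, -0.03, -0.18, 0, 0.25]
    - [0.1, -0.06, -0.18, 0, 0.25]
    - [0.14, -0.1, -0.18, 0, 0.25]
    - [0.183, -0.14, -0.18, 0, 0.25]

```text
time_s: 10.3
tool_pos: [0.4319, -0.0629, 0.1949]
ee_rot: [-0.0, 3.139, 0.001]
wrist_force: [0.2, -0.9, -0.5]
grip_width: 0.0692
grip_force: 0.0
```

Call:
arm_command:
  targets:
    - [0, -0.04, 0, 0, 0.25]
    - [0, -0.09, 0, 0, 0.25]
    - [0, -0.14, 0, 0, 0.25]
    - [0, -0.19, 0, 0, 0.25]
    - [0, -0.24, 0, 0, 0.25]
    - [0, -0.29, 0, 0, 0.25]
    - [0, -0.33, 0, 0, 0.25]
    - [0, -0.34, 0.01, 0, 0.25]

```text
time_s: 11.3
tool_pos: [0.4323, -0.4048, 0.1851]
ee_rot: [0.006, 3.14, -0.004]
wrist_force: [0.4, 0.6, 0.3]
grip_width: 0.0692
grip_force: 0.0
```

```bash
python3 - <<'E'
from h import *
import cv2
s=robot.state();print(s["tool_pos"].tolist(),s["ee_rot"].tolist(),s["joints"].round(2),s["wrist_force"])
im=cams.snapshot("wrist")[:,:,::-1]
a=np.clip(im[100:300,100:367].astype(float)*1.6,0,255).astype(np.uint8)
b=cams.snapshot("scene")[:,:,::-1][170:270,180:313]
cv2.imwrite("pics/w4x.png",np.hstack([cv2.resize(a,(400,300),interpolation=cv2.INTER_CUBIC),cv2.resize(b,(399,300),interpolation=cv2.INTER_CUBIC)]))
E
```

```text
[0.43225582627736653, -0.4048055455457168, 0.18513460503067888] [0.005699094957143351, 3.1395303240435055, -0.004134684143653664] [ 0.17  0.43  0.69  1.79 -0.31  1.03  2.54] [0.37614401 0.62237751 0.34517243]
```

View pics/w4x.png

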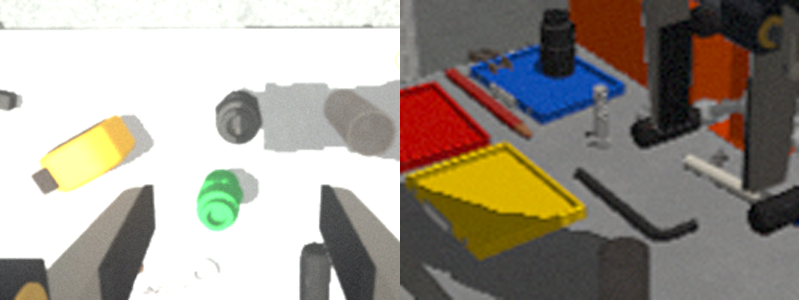

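A stands upright in the blue tray. In the wrist crop, B's top is at (237,125), the pipe at (372,132) and green at (218,213).

```bash
python3 - <<'E'
from h import *
s=robot.state();print(ray("wrist",258,183.3,.066,s),ray("wrist",348,188,.088,s),s["tool_pos"],s["ee_rot"])
E
```

```text
[ 0.43150795 -0.40026295  0.066     ] [ 0.43102026 -0.30881629  0.088     ] [ 0.4319416  -0.40142317  0.18295734] [-2.12800822e-03 -3.14035329e+00 -1.79263260e-03]
```

Call:
arm_command:
  targets:
    - [0, 0, 0.04, 0, 0.25]
    - [0, 0, 0.08, 0, 0.25]
    - [0, 0, 0.12, 0, 0.25]
    - [0, 0, 0.15, 0, 0.25]
    - [0, 0, 0.165, 0, 0.25]
    - [0, 0, 0.174, 0, 0.25]
    - [0, 0, 0.174, 0, 0.25]
    - [0, 0, 0.174, 0, 0.3]

```text
time_s: 12.4
tool_pos: [0.4335, -0.402, 0.0107]
ee_rot: [-0.0, 3.14, -0.002]
wrist_force: [0.0, 0.1, -0.5]
grip_width: 0.0646
grip_force: 0.0
```

Call:
arm_command:
  targets:
    - [0, 0, 0, 0, 1]
    - [0, 0, 0, 0, 1]
    - [0, 0, 0, 0, 1]
    - [0, 0, 0, 0, 1]
    - [0, 0, 0, 0, 1]
    - [0, 0, 0, 0, 1]
    - [0, 0, 0, 0, 1]
    - [0, 0, 0, 0, 1]

```text
time_s: 13.4
tool_pos: [0.4331, -0.4023, 0.01]
ee_rot: [0.0, 3.141, -0.002]
wrist_force: [-0.1, -2.6, 5.5]
grip_width: 0.0362
grip_force: 30.1
```

Call:
arm_command:
  targets:
    - [0, 0, -0.01, 0, 1]
    - [0, 0, -0.04, 0, 1]
    - [0, 0, -0.09, 0, 1]
    - [0, 0, -0.14, 0, 1]
    - [0, 0.02, -0.17, 0, 1]
    - [0, 0.06, -0.17, 0, 1]
    - [0, 0.11, -0.17, 0, 1]
    - [0, 0.16, -0.17, 0, 1]

```text
time_s: 14.4
tool_pos: [0.4316, -0.2387, 0.179]
ee_rot: [0.001, -3.139, -0.003]
wrist_force: [1.1, 0.8, -3.1]
grip_width: 0.0363
grip_force: 29.8
```

Call:
arm_command:
  targets:
    - [0, 0.05, 0, 0, 1]
    - [0, 0.1, 0, 0, 1]
    - [0, 0.15, 0, 0, 1]
    - [-0.02, 0.2, 0, 0, 1]
    - [-0.05, 0.24, 0, 0, 1]
    - [-0.09, 0.27, 0, 0, 1]
    - [-0.12, 0.29, 0, 0, 1]
    - [-0.144, 0.295, 0, 0, 1]

```text
time_s: 15.4
tool_pos: [0.5761, 0.0564, 0.1785]
ee_rot: [0.006, -3.138, -0.001]
wrist_force: [-0.1, -0.3, -2.7]
grip_width: 0.0358
grip_force: 29.8
```

Call:
arm_command:
  targets:
    - [0, 0, 0, 0, 1]
    - [0, 0, 0.03, 0, 1]
    - [0, 0, 0.06, 0, 1]
    - [0, 0, 0.08, 0, 1]
    - [0, 0, 0.08, 0, 1]
    - [0, 0, 0.08, 0, 1]
    - [0, 0, 0.08, 0, 1]
    - [0, 0, 0.08, 0, 1]

```text
time_s: 16.4
tool_pos: [0.5771, 0.0536, 0.1004]
ee_rot: [-0.0, 3.14, 0.001]
wrist_force: [0.2, 0.4, -3.0]
grip_width: 0.0362
grip_force: 29.8
```

Call:
arm_command:
  targets:
    - [0, 0, 0.02, 0, 1]
    - [0, 0, 0.04, 0, 1]
    - [0, 0, 0.06, 0, 1]
    - [0, 0, 0.075, 0, 1]
    - [0, 0, 0.083, 0, 1]
    - [0, 0, 0.0855, 0, 1]
    - [0, 0, 0.0855, 0, 1]
    - [0, 0, 0.0855, 0, 1]

```text
time_s: 17.4
tool_pos: [0.5773, 0.0536, 0.0146]
ee_rot: [-0.0, 3.14, 0.0]
wrist_force: [-0.6, -0.5, -3.0]
grip_width: 0.0363
grip_force: 29.8
```

Call:
arm_command:
  targets:
    - [0, 0, 0, 0, 0.5]
    - [0, 0, 0, 0, 0.5]
    - [0, 0, 0, 0, 0.5]
    - [0, 0, 0, 0, 0.5]
    - [0, 0, 0, 0, 0.5]
    - [0, 0, 0, 0, 0.5]
    - [0, 0, 0, 0, 0.5]
    - [0, 0, 0, 0, 0.5]

```text
time_s: 18.4
tool_pos: [0.5768, 0.0534, 0.0141]
ee_rot: [-0.0, 3.142, -0.0]
wrist_force: [0.3, -0.6, 0.2]
grip_width: 0.0457
grip_force: 0.0
```

Call:
arm_command:
  targets:
    - [0, 0, -0.02, 0, 0.5]
    - [0, 0, -0.06, 0, 0.5]
    - [0, 0, -0.11, 0, 0.5]
    - [0.02, 0, -0.16, 0, 0.25]
    - [0.06, -0.03, -0.18, 0, 0.25]
    - [0.1, -0.06, -0.18, 0, 0.25]
    - [0.13, -0.1, -0.18, 0, 0.25]
    - [0.144, -0.14, -0.18, 0, 0.25]

```text
time_s: 19.4
tool_pos: [0.4314, -0.0874, 0.1954]
ee_rot: [-0.0, 3.14, 0.003]
wrist_force: [1.4, 0.5, 0.7]
grip_width: 0.069
grip_force: 0.0
```

Call:
arm_command:
  targets:
    - [0, -0.04, 0, 0, 0.25]
    - [0, -0.09, 0, 0, 0.25]
    - [0, -0.14, 0, 0, 0.25]
    - [0, -0.18, 0, 0, 0.25]
    - [0, -0.21, 0, 0, 0.25]
    - [0, -0.224, 0, 0, 0.25]
    - [0, -0.224, 0, 0, 0.25]
    - [0, -0.224, 0, 0, 0.25]

```text
time_s: 20.4
tool_pos: [0.4331, -0.3091, 0.1942]
ee_rot: [-0.002, 3.141, 0.002]
wrist_force: [0.5, 0.9, -0.1]
grip_width: 0.069
grip_force: 0.0
```

Call:
arm_command:
  targets:
    - [0, 0, 0.03, 0, 0.25]
    - [0, 0, 0.06, 0, 0.25]
    - [0, 0, 0.09, 0, 0.25]
    - [0, 0, 0.12, 0, 0.25]
    - [0, 0, 0.145, 0, 0.25]
    - [0, 0, 0.163, 0, 0.25]
    - [0, 0, 0.165, 0, 0.25]
    - [0, 0, 0.165, 0, 0.25]

```text
time_s: 21.4
tool_pos: [0.4333, -0.3106, 0.0297]
ee_rot: [-0.001, 3.141, -0.001]
wrist_force: [-0.0, 0.4, 0.5]
grip_width: 0.0692
grip_force: 0.0
```

Call:
arm_command:
  targets:
    - [0, 0, 0, 0, 1]
    - [0, 0, 0, 0, 1]
    - [0, 0, 0, 0, 1]
    - [0, 0, 0, 0, 1]
    - [0, 0, 0, 0, 1]
    - [0, 0, 0, 0, 1]
    - [0, 0, 0, 0, 1]
    - [0, 0, 0, 0, 1]

```text
time_s: 22.4
tool_pos: [0.433, -0.3107, 0.0292]
ee_rot: [-0.0, 3.141, -0.0]
wrist_force: [0.9, -0.5, 2.5]
grip_width: 0.0332
grip_force: 29.9
```

Call:
arm_command:
  targets:
    - [0, 0, -0.01, 0, 1]
    - [0, 0, -0.04, 0, 1]
    - [0, 0, -0.08, 0, 1]
    - [0, 0.03, -0.1, 0, 1]
    - [-0.005, 0.08, -0.1, 0, 1]
    - [-0.01, 0.13, -0.1, 0, 1]
    - [-0.015, 0.18, -0.1, 0, 1]
    - [-0.019, 0.218, -0.1, 0, 1]

```text
time_s: 23.4
tool_pos: [0.4513, -0.0902, 0.1293]
ee_rot: [0.003, -3.141, -0.001]
wrist_force: [-0.2, 0.2, -2.1]
grip_width: 0.0333
grip_force: 29.9
```

Call:
arm_command:
  targets:
    - [0, 0, 0, 0, 1]
    - [0, 0, 0.03, 0, 1]
    - [0, 0, 0.055, 0, 1]
    - [0, 0, 0.075, 0, 1]
    - [0, 0, 0.088, 0, 1]
    - [0, 0, 0.095, 0, 1]
    - [0, 0, 0.0955, 0, 1]
    - [0, 0, 0.0955, 0, 1]

```text
time_s: 24.4
tool_pos: [0.4522, -0.0927, 0.0341]
ee_rot: [0.0, 3.141, 0.0]
wrist_force: [0.7, -0.6, -1.6]
grip_width: 0.0334
grip_force: 29.9
```

Call:
arm_command:
  targets:
    - [0, 0, 0, 0, 1]
    - [0, 0, 0, 0, 1]
    - [0, 0, 0, 0, 0.5]
    - [0, 0, 0, 0, 0.5]
    - [0, 0, 0, 0, 0.5]
    - [0, 0, 0, 0, 0.5]
    - [0, 0, 0, 0, 0.5]
    - [0, 0, 0, 0, 0.5]

```text
time_s: 25.4
tool_pos: [0.4518, -0.0926, 0.0336]
ee_rot: [-0.0, 3.142, 0.0]
wrist_force: [-0.2, -0.7, 0.5]
grip_width: 0.0458
grip_force: 0.0
```

Call:
arm_command:
  targets:
    - [0, 0, -0.02, 0, 0.5]
    - [0, 0, -0.06, 0, 0.5]
    - [0, 0, -0.1, 0, 0.5]
    - [0, 0, -0.13, 0, 0.35]
    - [-0.03, 0.01, -0.13, 0, 0.35]
    - [-0.07, 0.02, -0.13, 0, 0.35]
    - [-0.11, 0.03, -0.13, 0, 0.35]
    - [-0.128, 0.032, -0.13, 0, 0.35]

```text
time_s: 26.4
tool_pos: [0.5816, -0.0593, 0.1632]
ee_rot: [-0.004, 3.141, -0.001]
wrist_force: [-0.3, -0.0, 0.5]
grip_width: 0.0594
grip_force: 0.0
```

Call:
arm_command:
  targets:
    - [0, 0, 0, 0, 0.35]
    - [0, 0, 0, 0, 0.35]
    - [0, 0, 0.01, 0, 0.35]
    - [0, 0, 0.02, 0, 0.35]
    - [0, 0, 0.03, 0, 0.35]
    - [0, 0, 0.03, 0, 0.35]
    - [0, 0, 0.03, 0, 0.35]
    - [0, 0, 0.03, 0, 0.35]

```text
time_s: 27.4
tool_pos: [0.5801, -0.0606, 0.1339]
ee_rot: [-0.0, 3.141, 0.0]
wrist_force: [0.5, -0.1, -0.1]
grip_width: 0.0598
grip_force: 0.0
```

```bash
python3 - <<'E'
from h import *
import cv2
s=robot.state();print(s["tool_pos"].tolist(),s["ee_rot"].tolist(),s["joints"].round(2))
im=cams.snapshot("wrist")[:,:,::-1]
a=np.clip(im[60:260,120:387].astype(float)*1.3,0,255).astype(np.uint8)
b=cams.snapshot("scene")[:,:,::-1][150:250,150:283]
cv2.imwrite("pics/w5x.png",np.hstack([cv2.resize(a,(400,300),interpolation=cv2.INTER_CUBIC),cv2.resize(b,(399,300),interpolation=cv2.INTER_CUBIC)]))
E
```

```text
[0.5800695394206897, -0.060614063271800626, 0.1338958147256463] [-7.824278762252638e-05, 3.140931570243624, 9.72543214369631e-06] [-0.47  0.48  0.67  1.86 -0.37  0.93  1.94]
```

View pics/w5x.png

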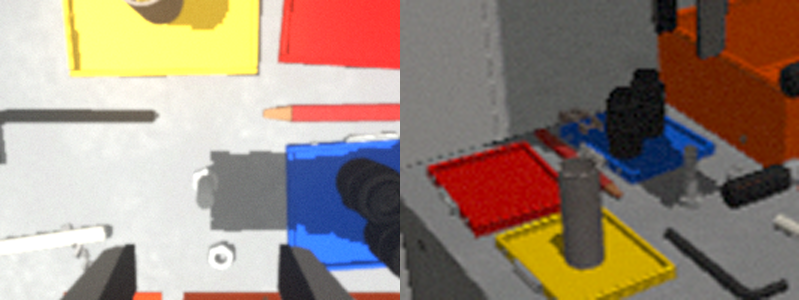

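All three placed pieces stand upright in their trays. In the wrist crop the bolt top is at (206,194) and its head is near (201,180).

```bash
python3 - <<'E'
from h import *
s=robot.state();print(s["tool_pos"])
for u,v,z in[(206,194,.057),(201,180,.006)]:print(ray("wrist",120+u/1.5,60+v/1.5,z,s))
E
```

```text
[ 0.58000405 -0.06053721  0.13387988]
[ 0.57567185 -0.06015938  0.057     ]
[ 0.57870844 -0.0639859   0.006     ]
```

Call:
arm_command:
  targets:
    - [0.002, 0, 0.03, 0, 0.35]
    - [0.002, 0, 0.06, 0, 0.35]
    - [0.002, 0, 0.085, 0, 0.35]
    - [0.002, 0, 0.105, 0, 0.35]
    - [0.002, 0, 0.12, 0, 0.35]
    - [0.002, 0, 0.1265, 0, 0.35]
    - [0.002, 0, 0.1265, 0, 0.35]
    - [0.002, 0, 0.1265, 0, 0.35]
  force: 20

```text
time_s: 28.5
tool_pos: [0.5784, -0.0606, 0.0078]
ee_rot: [-0.0, 3.14, 0.0]
wrist_force: [0.4, 0.0, -0.5]
grip_width: 0.0594
grip_force: 0.0
```

Call:
arm_command:
  targets:
    - [0, 0, 0, 0, 0.5]
    - [0, 0, 0, 0, 0.6]
    - [0, 0, 0, 0, 0.7]
    - [0, 0, 0, 0, 0.8]
    - [0, 0, 0, 0, 1]
    - [0, 0, 0, 0, 1]
    - [0, 0, 0, 0, 1]
    - [0, 0, 0, 0, 1]

```text
time_s: 29.5
tool_pos: [0.5778, -0.0606, 0.0071]
ee_rot: [-0.0, 3.141, -0.0]
wrist_force: [-0.2, 0.2, 0.8]
grip_width: 0.0145
grip_force: 19.8
```

Call:
arm_command:
  targets:
    - [0, 0, 0, 0, 1]
    - [0, 0, -0.005, 0, 1]
    - [0, 0, -0.015, 0, 1]
    - [0, 0, -0.03, 0, 1]
    - [0, 0, -0.05, 0, 1]
    - [0, 0, -0.07, 0, 1]
    - [0, 0, -0.09, 0, 1]
    - [0, 0, -0.09, 0, 1]

```text
time_s: 30.5
tool_pos: [0.5792, -0.0606, 0.0992]
ee_rot: [-0.001, 3.138, 0.001]
wrist_force: [0.3, -0.2, -1.9]
grip_width: 0.0143
grip_force: 19.8
```

```bash
python3 - <<'E'
from h import *
import cv2
s=robot.state();print(s["tool_pos"].tolist(),s["wrist_force"],s["grip_width"])
im=cams.snapshot("wrist")[:,:,::-1]
a=np.clip(im[180:330,160:360].astype(float)*1.5,0,255).astype(np.uint8)
b=cams.snapshot("scene")[:,:,::-1][150:250,190:323]
cv2.imwrite("pics/w6x.png",np.hstack([cv2.resize(a,(400,300),interpolation=cv2.INTER_CUBIC),cv2.resize(b,(399,300),interpolation=cv2.INTER_CUBIC)]))
E
```

```text
[0.5791890732958322, -0.06056066246021518, 0.09923796958010062] [ 0.26050361 -0.18372123 -1.85611592] 0.014295446137697305
```

View pics/w6x.png

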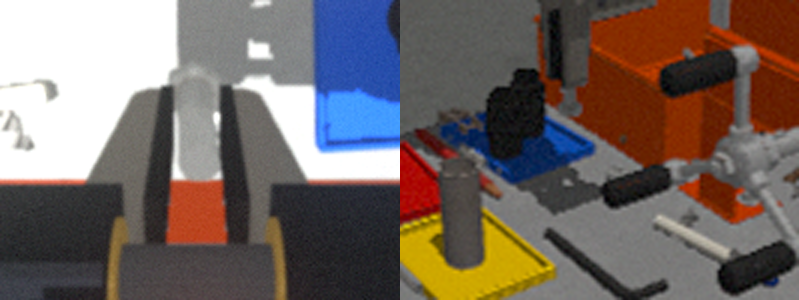

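Call:
arm_command:
  targets:
    - [0, 0, -0.02, 0, 1]
    - [0.01, 0.01, -0.04, 0, 1]
    - [0.03, 0.03, -0.05, 0, 1]
    - [0.06, 0.055, -0.05, 0, 1]
    - [0.09, 0.08, -0.05, 0, 1]
    - [0.115, 0.1, -0.05, 0, 1]
    - [0.13, 0.112, -0.05, 0, 1]
    - [0.131, 0.113, -0.05, 0, 1]

```text
time_s: 31.6
tool_pos: [0.4463, 0.0532, 0.1476]
ee_rot: [-0.003, 3.142, 0.002]
wrist_force: [0.6, -0.0, -0.6]
grip_width: 0.0143
grip_force: 19.8
```

Call:
arm_command:
  targets:
    - [0, 0, 0, 0, 1]
    - [0, 0, 0, 0, 1]
    - [0, 0, 0.02, 0, 1]
    - [0, 0, 0.05, 0, 1]
    - [0, 0, 0.08, 0, 1]
    - [0, 0, 0.105, 0, 1]
    - [0, 0, 0.12, 0, 1]
    - [0, 0, 0.12, 0, 1]

```text
time_s: 32.6
tool_pos: [0.4465, 0.0517, 0.0264]
ee_rot: [-0.001, -3.14, 0.002]
wrist_force: [-0.8, 0.1, -0.3]
grip_width: 0.0143
grip_force: 19.8
```

```bash
python3 - <<'E'
from h import *
import cv2
s=robot.state();print(s["tool_pos"].tolist(),s["wrist_force"],s["grip_width"])
a=cams.snapshot("side")[:,:,::-1][155:230,140:240]
b=cams.snapshot("scene")[:,:,::-1][155:230,130:230]
cv2.imwrite("pics/w7x.png",np.hstack([cv2.resize(x,(400,300),interpolation=cv2.INTER_CUBIC) for x in(a,b)]))
E
```

```text
[0.4464880702899381, 0.05173048080864569, 0.026421402959666725] [-0.83821995  0.09687159 -0.26980814] 0.014301796069886614
```

View pics/w7x.png

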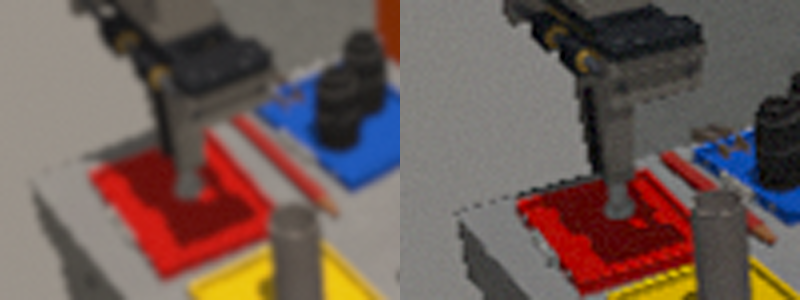

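The bolt head hangs over the red tray floor, near (620,210) in the right half. I'll lower it slowly and watch the force.

Call:
arm_command:
  targets:
    - [0, 0, 0.004, 0, 1]
    - [0, 0, 0.008, 0, 1]
    - [0, 0, 0.011, 0, 1]
    - [0, 0, 0.013, 0, 1]
    - [0, 0, 0.0145, 0, 1]
    - [0, 0, 0.0155, 0, 1]
    - [0, 0, 0.0155, 0, 1]
    - [0, 0, 0.0155, 0, 1]

```text
time_s: 33.7
tool_pos: [0.4468, 0.0524, 0.0116]
ee_rot: [-0.0, 3.141, -0.0]
wrist_force: [0.5, 0.7, -1.4]
grip_width: 0.0143
grip_force: 19.8
```

Call:
arm_command:
  targets:
    - [0, 0, 0.0002, 0, 1]
    - [0, 0, 0.0004, 0, 1]
    - [0, 0, 0.0006, 0, 1]
    - [0, 0, 0.0008, 0, 1]
    - [0, 0, 0.0008, 0, 1]
    - [0, 0, 0.0008, 0, 1]
    - [0, 0, 0.0008, 0, 1]
    - [0, 0, 0.0008, 0, 1]

```text
time_s: 34.7
tool_pos: [0.447, 0.0524, 0.0109]
ee_rot: [-0.0, 3.141, 0.0]
wrist_force: [-0.6, -0.4, 3.2]
grip_width: 0.0141
grip_force: 20.0
```

Contact: the force rose to +3.2 N. Next I open gradually and retreat straight up.

Call:
arm_command:
  targets:
    - [0, 0, 0, 0, 0.8]
    - [0, 0, 0, 0, 0.75]
    - [0, 0, 0, 0, 0.7]
    - [0, 0, 0, 0, 0.65]
    - [0, 0, 0, 0, 0.6]
    - [0, 0, 0, 0, 0.55]
    - [0, 0, 0, 0, 0.5]
    - [0, 0, 0, 0, 0.5]
  force: 5

```text
time_s: 35.7
tool_pos: [0.4468, 0.0525, 0.0108]
ee_rot: [-0.0, 3.142, 0.0]
wrist_force: [0.0, 0.1, 0.2]
grip_width: 0.0461
grip_force: 0.0
```

Call:
arm_command:
  targets:
    - [0, 0, -0.005, 0, 0.5]
    - [0, 0, -0.02, 0, 0.5]
    - [0, 0, -0.05, 0, 0.5]
    - [0, 0, -0.09, 0, 0.5]
    - [0, 0, -0.13, 0, 0.5]
    - [0, 0, -0.17, 0, 0.5]
    - [0, 0, -0.2, 0, 0.5]
    - [0, 0, -0.2, 0, 0.5]

```text
time_s: 36.7
tool_pos: [0.4482, 0.0528, 0.2133]
ee_rot: [-0.0, 3.137, 0.005]
wrist_force: [0.2, 0.0, -0.1]
grip_width: 0.0457
grip_force: 0.0
```

```bash
python3 - <<'E'
from h import *
import cv2
s=robot.state();print(s["time_s"],s["tool_pos"].tolist(),s["wrist_force"])
a=cams.snapshot("wrist")[:,:,::-1]
b=cams.snapshot("scene")[:,:,::-1][155:275,130:290]
cv2.imwrite("pics/w8x.png",np.hstack([cv2.resize(x,(400,300),interpolation=cv2.INTER_CUBIC) for x in(a,b)]))
E
```

```text
36.7 [0.4481928716896454, 0.052773141235009785, 0.21332915762748797] [ 0.23450179  0.0410272  -0.08814994]
```

View pics/w8x.png

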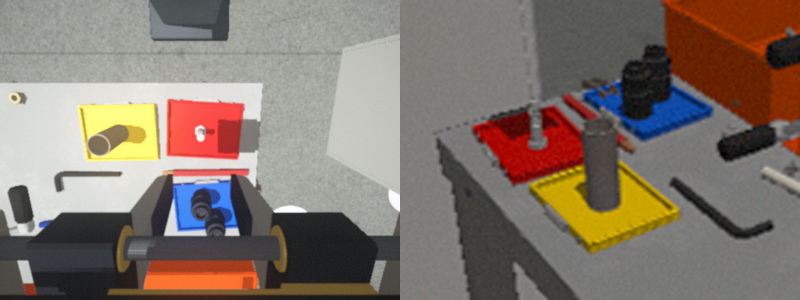

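All four pieces stand upright in the right trays: bolt (537,130), pipe (600,165) and couplings (636,90) and (656,70). The gripper is clear, so I'm handing in.

```bash
python3 -c "
from plant import robot
print(robot.close_job())"
```

```text
the job is handed in; nothing more can be done
None
```

I handed the job in at about 37 s: both black couplings stand in the blue tray, the brown pipe end in the yellow and the bolt in the red, all let go and upright in the last pictures; no verdict came back.

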